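# Seat the setting pin in the slide stage

### The job

Take the red-headed steel setting pin out of its black storage block and fit it in the bore of the slide stage; the carriage is locked anywhere up to two centimetres either way along the slide, so the bore has to be found by feel. Enter the pin clearly tipped, lower edge of the foot first until half the foot is below the rim, then straighten it, slide it gently fully home, collar flat on the block, and let go. Never force it, and leave the other things where they are.

Things in the scene. Friction and masses are not known exactly. Their poses are not given: they have to be found in the camera images.
- pin: loose setting pin, 0.16 to 0.26 kg, upright in the storage block; origin at the centre of its foot, z up the pin. Steel shank 24 mm diameter, z 0 to 40 mm (1 mm chamfer at the foot); collar 36 mm diameter, 40 to 45 mm; red flat-sided head 45 to 85 mm, 26 mm along pin x, 20 mm along pin y: grip it across the 20 mm, fingers closing along pin y
- pin_foot (a point): centre of the pin's foot (same point and axes as the pin's origin)
- rest: fixed black plastic storage block 75 x 75 x 46 mm, origin at the centre of its underside; its loose bore is 28 mm wide and 43 mm deep, and the pin's collar sits on its top
- stage: fixed slide stage: bed 170 x 90 mm, grey end blocks (tops at 34 mm), black knob at the +x end; origin under the bed's middle, x along the slide. Its carriage, an aluminium block 90 x 70 mm (90 along x) with its top 80 mm above the bench, has one upright bore 25.6 mm wide, over 43 mm deep, 1 mm chamfer. The locked carriage does not give when pushed
- stage_mouth (a point): where the centre of the bore's mouth would be at the carriage's mid setting, level with the block's top, 80 mm above the stage's origin, same axes. The carriage, and so the real bore in the middle of its block, stands up to 20 mm from here either way along stage x (not measured: find it by touch); across the slide (y) the bore is on the centre line
- conical_2: bystander: glass conical flask 69 mm wide, 120 mm tall, origin under its base
- vial_amber: bystander: small amber vial with white cap, 32 mm wide, 54 mm tall, origin under its base
- vial_clear: bystander: small clear vial with blue cap, 32 mm wide, 54 mm tall, origin under its base
- petri_1: bystander: flat dish 88 mm wide, 18 mm tall, origin under its base
- label_tape: bystander: roll of tape 104 mm wide, 25 mm tall, origin under its base

How it is judged (in metres and radians):
On the way:
1. the pin is tipped by 8 to 35 degrees with its foot in the bore: the foot's centre no higher than the mouth (angle between pin's own z axis and vertical between 0.14 and 0.61 rad and z of pin_foot in the frame of stage_mouth between -0.02 and 0 m and x of pin_foot in the frame of stage_mouth between -0.023 and 0.023 m and y of pin_foot in the frame of stage_mouth between -0.006 and 0.006 m), for 0.1 s.
At the end, for the whole second after the job is handed in: the pin stands upright (within 2 degrees) and at rest in the stage's bore (within 5 mm of the centre line and 23 mm of mid setting), fully home: foot at least 38.5 mm below the mouth, so the collar is on the block within 1.5 mm; the pin is released (z of pin_foot in the frame of stage_mouth below -0.0385 m and angle between pin's own z axis and vertical below 0.035 rad and linear speed of pin below 0.01 m/s and contact force between the fingers and pin below 0.1 N and x of pin_foot in the frame of stage_mouth between -0.023 and 0.023 m and y of pin_foot in the frame of stage_mouth between -0.005 and 0.005 m); the robot touches nothing.
It fails at once if the pin is pressed or knocked against the stage with more than 35 N (contact force between pin and stage above 35 N).
It fails at once if the gripper presses on the stage with more than 35 N (contact force between the arm and stage above 35 N).
It fails at once if a bystander is moved by more than 30 mm (distance of any of conical_2, vial_amber, vial_clear, petri_1, label_tape from where it was at the start of the episode above 0.03 m).
It also fails if it takes over 48 s, if anything falls off the work surface, if the arm or the gripper's body presses on something with over 40 N, if the wrist force passes 120 N, or if a joint passes its speed limit or range.

### The arm

A 6-joint arm with a two-finger parallel gripper is mounted at the origin on a cart in front of the work surface, level with it; the furniture and walls round the work are solid. World frame = base frame: x ahead of the robot, y to its left, z up, the work surface at z = 0. Lengths are in mm, angles in rad, forces in N, time in s.
With the tool pointing down it reaches from about 400 to 925 mm from the base axis. Payload 12.5 kg.
Tool frame: the origin (TCP) lies midway between the tips of the shut fingers; the grasp point (between the pads) lies 19 mm behind it (env.tcp_to_grasp is the distance from the TCP to the grasp point, in mm); z points along the fingers, y is the line along which they close (so a half turn about z gives the same grasp; the last joint's range is limited). The gripper opens to 95 mm and grips with 3 to 60 N. Pads are 20 mm wide; open, the fingers measure 119 mm over their backs; the gripper's body (75 mm by 180 mm) begins 59 mm behind the grasp point.
Start: joints at [-0.106, 0.491, 1.559, -0, 1.092, -0.106], TCP at [625.017, 0.021, 214.661] pointing down, gripper open.
Joint ranges: [-3.1, 3.1], [-0.84, 2.19], [0.05, 2.79], [-1.13, 4.28], [0.06, 2.93], [-2.69, 2.69]. Speed limits (rad/s): [2.22, 2.22, 2.79, 3.14, 3.14, 3.14].

### API

Orientations are given as [roll, pitch, yaw] about the fixed x, y, z axes, in that order (R = Rz(yaw) Ry(pitch) Rx(roll)).
In Python, from cell import env gives the robot as it stands. The module is installed in compiled form; this text tells all that it offers.
- The arm moves only by the tool step_arm, never from a script. Its argument "plan" is a list that holds one entry, the list of rows, each a list of 5 numbers: the shift along the tool's x, y, z in mm, then the turn about the tool's z in degrees, then the opening, from -1 (shut) to 1 (fully open). A call has 1 to 8 rows; each row is the pose to reach, as a shift and turn from the pose commanded when the call began, along the tool's axes at that moment; what a row does not reach only later rows make up. A row lasts 1/12 s, in which the tool goes at most 41.7 mm and 7.16 degrees, less where a joint would pass 70% of its speed; a pose out of reach is approached as far as the arm can. A call with a gripper value outside its range is refused whole. The fingers move at their own pace and stop on an object; the grip force is fixed at half the most. Time passes only in rows, so rows that repeat a pose let the fingers close. It gives the time, the measured TCP pose, the force, the opening and the grip force at its end, in the units of the state.
- env.state(): the state, without advancing time (a new reading comes with each control period).
- env.read_camera(name): name is "scene" or "side" or "wrist"; returns the picture (480x640x3 uint8, blue, green, red); there is no depth.
- env.get_calibration(name): a dict with "K" (3x3 intrinsics, pixels), "extrinsics" (4x4, takes a point from world to camera coordinates). Camera axes: x right, y up, looking along -z (the intrinsics and any distortion apply to the point x, -y, -z); pixel columns grow to the right and rows downward; lengths in mm; the calibration is good to about 2 mm. A picture is of the moment at which its call begins: read the wrist's pose just before it. get_calibration takes no time and is no camera call; for the wrist camera it gives the pose at the moment of the call.
- env.job_done(): hands the job in; it is judged then, once.
The state is a dict: "t": time; "joints": joint angles; "qvel": joint speeds; "tau": joint torques, N m; "eef_pos": TCP position; "tcp_rot": TCP orientation; "ft_force": force on the tool from outside, world axes, zero at the start; "moment": the same for the moment, N m; "opening": opening from 0.0 (shut) to 1.0 (fully open); "grip_force": force on a finger pad.
Only numpy, scipy, OpenCV 4.12 (cv2) and the standard library are available. Lean on these libraries where they do the work, as an engineer would, in place of code of your own. Each camera call takes 0.05 s, during which the arm holds its last target. There are 200 camera calls.

## Working session

There is one attempt and no reset: what is moved stays moved. The work goes in short steps, Python scripts to look and compute and a tool call to move; the robot and the scene stay as the last step left them, time stands still between calls to the robot, and variables do not carry over. Pictures are saved under pics/ and viewed, at most 10 in all, crops included, and the job is handed in when it is done.

Besides the shell and the picture viewer there is one more tool, called after ">>>" as name(argument=value, ...), one argument or row to a line, values as JSON. step_arm: Moves the arm, as the interface text tells. Its arguments: {"type":"object","properties":{"plan":{"type":"array"}},"required":["plan"]}

```bash
mkdir -p pics
python3 - <<'E'
from cell import env
import cv2,numpy as np,pickle
d={}
for n in("scene","side","wrist"):
    c=env.get_calibration(n);im=env.read_camera(n);cv2.imwrite(f"pics/{n}0.png",im);d[n]=c
    print(n,np.round(c["K"],1).tolist(),np.round(c["extrinsics"],3).tolist(),[k for k in c])
pickle.dump(d,open("cal0.pkl","wb"))
s=env.state();print(s);print(env.tcp_to_grasp)
E
```

```text
scene [[495.3, 0.0, 324.6], [0.0, 495.3, 239.3], [0.0, 0.0, 1.0]] [[0.809, -0.588, 0.001, -410.628], [0.301, 0.416, 0.858, -309.382], [-0.505, -0.693, 0.514, -746.193], [0.0, 0.0, 0.0, 1.0]] ['K', 'extrinsics']
side [[480.4, 0.0, 314.7], [0.0, 480.4, 239.7], [0.0, 0.0, 1.0]] [[-0.796, -0.605, 0.02, 576.119], [0.404, -0.507, 0.761, -238.948], [-0.45, 0.614, 0.648, -915.632], [0.0, 0.0, 0.0, 1.0]] ['K', 'extrinsics']
wrist [[379.1, 0.0, 321.6], [0.0, 379.1, 238.2], [0.0, 0.0, 1.0]] [[1.0, -0.001, 0.001, -624.282], [0.001, 0.968, -0.249, 28.167], [-0.0, 0.249, 0.968, -388.668], [0.0, 0.0, 0.0, 1.0]] ['K', 'extrinsics']
{'t': 0.15, 'joints': array([-1.05645165e-01,  4.91395122e-01,  1.55933048e+00,  1.76017887e-05,
        1.09167700e+00, -1.05593932e-01]), 'qvel': array([-1.16725825e-03,  7.63061394e-05, -7.35868272e-04,  1.76113907e-03,
        5.73053706e-04, -2.55143696e-04]), 'tau': array([ 3.16444048e-04, -6.12899423e+01, -2.58276522e+01,  6.91918633e-02,
        4.73701756e-02, -5.07232733e-05]), 'eef_pos': array([6.24818914e+02, 1.79678147e-02, 2.14204880e+02]), 'tcp_rot': array([-3.14078886e+00, -1.00893200e-04,  1.57073693e+00]), 'ft_force': array([ 0.32620095, -0.57615675, -0.32806532]), 'moment': array([0.00494993, 0.00956398, 0.05576768]), 'grip_force': 0.0, 'opening': 1.000649015882445}
18.8
```

View pics/scene0.png

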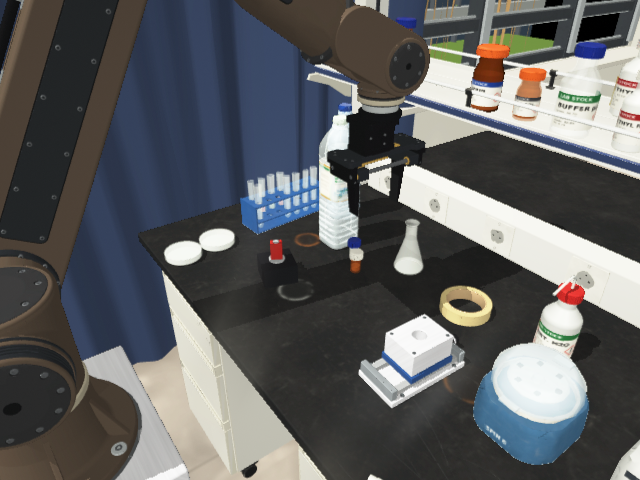

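View pics/wrist0.png

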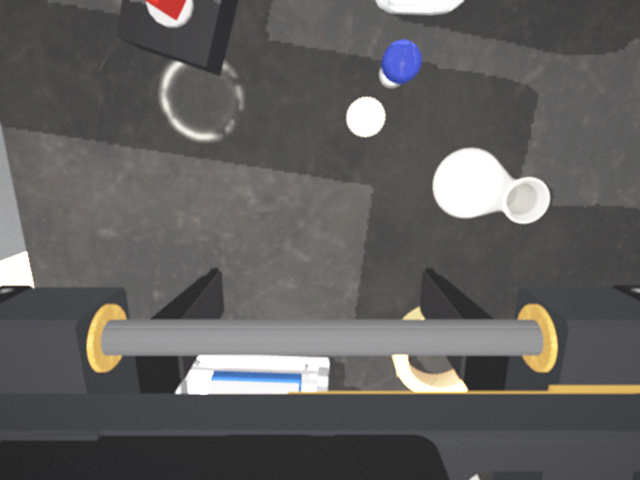

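View pics/side0.png

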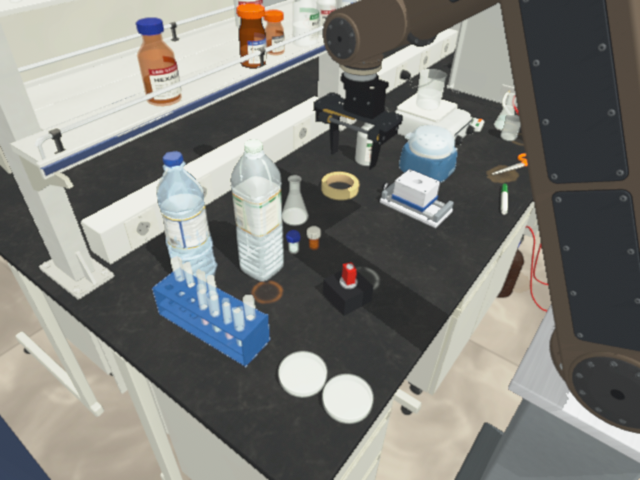

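Run:
```python
import cv2,numpy as np
S=cv2.imread("pics/scene0.png");D=cv2.imread("pics/side0.png")
o=np.zeros((600,800,3),np.uint8)
def put(im,x,y,w,h,ox,oy):
    c=cv2.resize(im[y:y+h,x:x+w],None,fx=4,fy=4,interpolation=cv2.INTER_CUBIC);o[oy:oy+4*h,ox:ox+4*w]=c
put(S,355,310,115,95,0,0);put(D,375,165,85,65,460,0)
put(S,250,235,55,55,0,380);put(D,320,255,65,60,460,270)
cv2.imwrite("pics/c1.png",o)
```

```text
(no output)
```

View pics/c1.png

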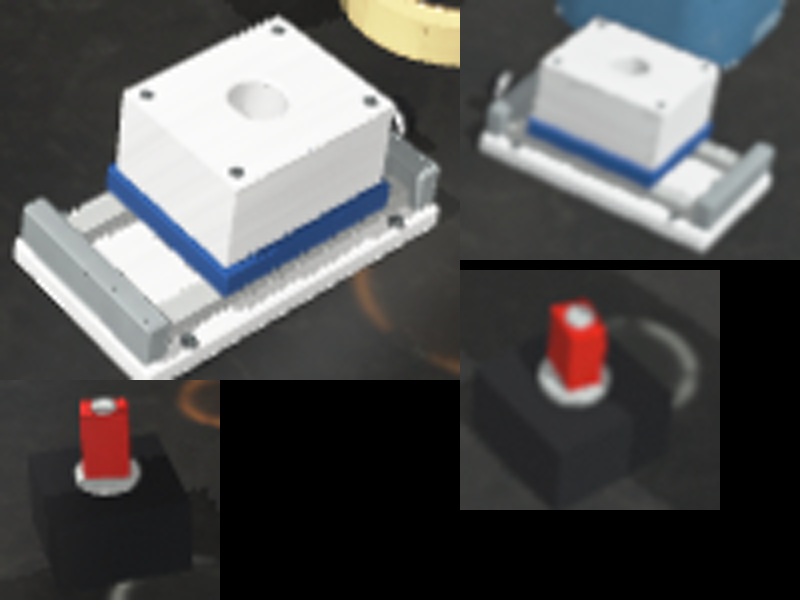

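```bash
cat > h.py <<'E'
import numpy as np,pickle
cal=pickle.load(open("cal0.pkl","rb"))
def proj(c,P):
    P=np.atleast_2d(P).astype(float);E=c["extrinsics"];q=P@E[:3,:3].T+E[:3,3]
    q=q*[1,-1,-1];u=q@c["K"].T;return u[:,:2]/u[:,2:]
def plane(c,uv,z):
    E=c["extrinsics"];R=E[:3,:3];o=-R.T@E[:3,3]
    d=np.linalg.solve(c["K"],[*uv,1])*[1,-1,-1];d=R.T@d
    return o+d*(z-o[2])/d[2]
E
python3 - <<'E'
from h import *
np.set_printoptions(precision=1,suppress=True)
s,d,w=cal["scene"],cal["side"],cal["wrist"]
f=lambda x,y:(355+x/4,310+y/4); g=lambda x,y:(375+(x-460)/4,165+y/4)
print("bore",plane(s,f(258,100),80),plane(d,g(633,66),80))
cs=[plane(s,f(*p),80) for p in[(278,15),(122,92),(234,185),(393,107)]]
cd=[plane(d,g(*p),80) for p in[(600,17),(540,65),(661,108),(718,68)]]
for c in(cs,cd):
    print(np.array(c)[:,:2].tolist(),np.mean(c,0));
    for i in range(4): v=c[(i+1)%4]-c[i];print(np.linalg.norm(v),np.degrees(np.arctan2(v[1],v[0])))
print("bed",[plane(s,f(*p),z) for p,z in(((15,250),12),((140,378),5),((437,215),12))])
print("pin",plane(s,(276,241),91),plane(d,(349.75,266.25),91),plane(s,(276.75,258.75),51),plane(d,(348.5,282.5),51))
print("wristpin",plane(w,(170,10),91))
print("vials",plane(w,(401,60),54),plane(w,(366,117),54),plane(w,(525,200),120))
E
```

```text
bore [ 552.8 -210.9   80. ] [ 549.3 -210.3   80. ]
[[600.3382194541247, -176.31358408022504], [509.52877013292607, -173.37405681372638], [508.75794227963223, -240.9695809848186], [595.6831289937613, -247.37098326840118]] [ 553.6 -209.5   80. ]
90.85701352438251 178.14596698893502
67.5999191090058 -90.65334604611336
87.1605761596518 -4.211810906622335
71.20971736063822 86.25181254240796
[[594.6521780739533, -249.37134902941602], [596.9006000398508, -173.3424256386744], [512.9758804936091, -178.7129366301525], [505.12626930935363, -242.90170527292025]] [ 552.4 -211.1   80. ]
76.06216269139334 88.30607159289038
84.09637887106027 -176.3385206911397
64.66694994832176 -96.97205361843507
89.7593707111597 -4.133328848045573
bed [array([ 459.1, -167.1,   12. ]), array([ 460.3, -246. ,    5. ]), array([ 623.1, -260.4,   12. ])]
pin [507.1 179.5  91. ] [504.5 173.4  91. ] [501.9 171.5  51. ] [500.6 179.   51. ]
wristpin [519.6 156.7  91. ]
vials [687.9 131.8  54. ] [661.1  88.3  54. ] [766.7  28.9 120. ]
```

>>> step_arm(
  plan=[
    [[40, -30, 0, 0, 1], [80, -60, 0, 0, 1], [120, -90, 0, 0, 1], [160, -120, 0, 0, 1], [165, -122, 0, 0, 1], [165, -122, 0, 0, 1]],
  ],
)

```text
t: 0.65
eef_pos: [499.3, 168.9, 214.8]
tcp_rot: [-3.14, -0.001, 1.574]
ft_force: [1.6, 0.0, 0.2]
opening: 1.001
grip_force: 0.0
```

Run:
```python
from cell import env
import cv2,numpy as np,pickle
cal=pickle.load(open("cal0.pkl","rb"))
s=env.state();cal["w1"]=env.get_calibration("wrist");im=env.read_camera("wrist");cv2.imwrite("pics/w1.png",im)
pickle.dump(cal,open("cal0.pkl","wb"));print(s["t"],s["eef_pos"],s["tcp_rot"])
```

```text
0.65 [499.310891   168.94996135 214.82053067] [-3.14024725e+00 -6.31261958e-04  1.57443378e+00]
```

View pics/w1.png

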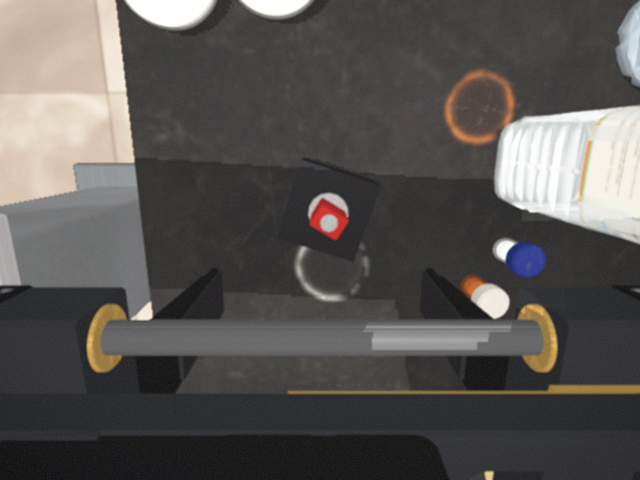

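Run:
```python
import cv2
im=cv2.imread("pics/w1.png")[155:265,270:390];cv2.imwrite("pics/w1c.png",cv2.resize(im,None,fx=5,fy=5,interpolation=cv2.INTER_CUBIC))
```

```text
(no output)
```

View pics/w1c.png

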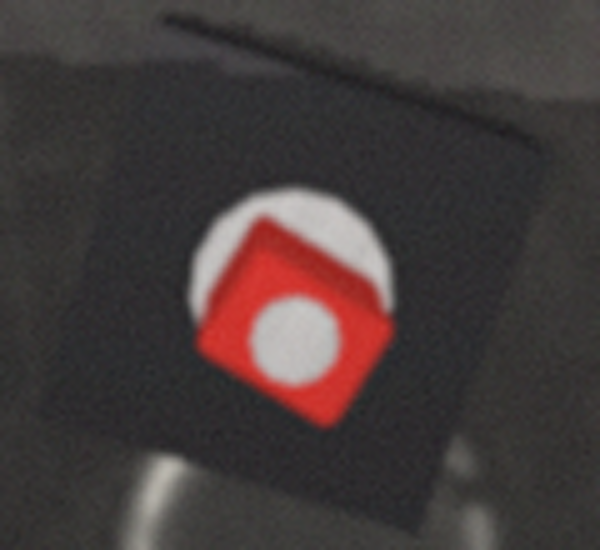

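Run:
```python
from h import *
np.set_printoptions(precision=1,suppress=True)
w=cal["w1"];f=lambda x,y:(270+x/5,155+y/5)
print("top",plane(w,f(295,340),91), "collar",plane(w,f(291,289),51))
c=[plane(w,f(*p),91) for p in[(198,345),(328,428),(393,325)]]
for a,b in((0,1),(1,2)): v=c[b]-c[a];print(np.linalg.norm(v),np.degrees(np.arctan2(v[1],v[0])))
r=[plane(w,f(*p),46) for p in[(165,20),(543,150),(418,530),(40,412)]]
print(np.mean(r,0),[np.linalg.norm(r[i]-r[i-1]) for i in range(4)])
```

```text
top [504.5 175.2  91. ] collar [504.5 175.9  51. ]
24.77602931953996 -33.10158184342585
19.629177979092827 59.168051416545005
[504.7 176.   46. ] [np.float64(74.71887056129923), np.float64(70.73675976392944), np.float64(73.90565868192337), np.float64(73.76375057895811)]
```

>>> step_arm(
  plan=[
    [[165, -122, 0, 0, 1], [165, -122, 0, 0, 1], [165, -122, 0, 0, 1]],
  ],
)

```text
t: 0.95
eef_pos: [428.5, 265.7, 214.5]
tcp_rot: [3.142, 0.0, 1.568]
ft_force: [0.8, 2.1, -0.8]
opening: 0.999
grip_force: 0.0
```

>>> step_arm(
  plan=[
    [[-30, 25, 0, -7, 0.4], [-60, 50, 0, -14, 0.2], [-90, 76, 0, -21, 0.2], [-90, 76, 0, -28, 0.2], [-90, 76, 0, -35, 0.2], [-90, 76, 20, -42, 0.2], [-90, 76, 30, -49, 0.2], [-90, 76, 40, -56, 0.2]],
  ],
)

```text
t: 1.62
eef_pos: [505.3, 174.5, 173.7]
tcp_rot: [-3.141, -0.0, 2.546]
ft_force: [0.1, -0.2, -0.5]
opening: 0.603
grip_force: 0.0
```

>>> step_arm(
  plan=[
    [[0, 0, 10, -2, 0.2], [0, 0, 10, -2, 0.2], [0, 0, 10, -2, 0.2]],
  ],
)

```text
t: 1.87
eef_pos: [505.1, 174.9, 164.3]
tcp_rot: [-3.141, -0.001, 2.573]
ft_force: [0.6, -0.0, -0.0]
opening: 0.598
grip_force: 0.0
```

>>> step_arm(
  plan=[
    [[0, 0, 35, 0, 0.2], [0, 0, 70, 0, 0.2], [0, 0, 95, 0, 0.2], [0, 0, 106, 0, 0.2], [0, 0, 106, 0, 0.2], [0, 0, 106, 0, -1], [0, 0, 106, 0, -1], [0, 0, 106, 0, -1]],
  ],
)

```text
t: 2.53
eef_pos: [505.6, 175.7, 60.3]
tcp_rot: [3.14, 0.002, 2.575]
ft_force: [0.2, 0.0, 0.3]
opening: 0.45
grip_force: 0.0
```

>>> step_arm(
  plan=[
    [[0, 0, 0, 0, -1], [0, 0, 0, 0, -1], [0, 0, 0, 0, -1], [0, 0, 0, 0, -1]],
  ],
)

```text
t: 2.87
eef_pos: [504.9, 175.6, 59.1]
tcp_rot: [3.141, 0.001, 2.576]
ft_force: [-0.2, -0.2, 5.0]
opening: 0.21
grip_force: 30.0
```

>>> step_arm(
  plan=[
    [[0, 0, -10, 0, -1], [0, 0, -20, 0, -1], [0, 0, -28, 0, -1], [0, 0, -31, 0, -1], [0, 0, -31, 0, -1], [0, 0, -31, 0, -1]],
  ],
)

```text
t: 3.37
eef_pos: [504.7, 175.5, 89.9]
tcp_rot: [3.141, 0.0, 2.576]
ft_force: [-0.2, -1.0, -2.5]
opening: 0.212
grip_force: 30.0
```

>>> step_arm(
  plan=[
    [[4, 0, 0, 0, -1], [8, 0, 0, 0, -1], [12, 0, 0, 0, -1], [15, 0, 0, 0, -1], [18, 0, 0, 0, -1], [18, 0, 0, 0, -1], [18, 0, 0, 0, -1]],
  ],
)

```text
t: 3.95
eef_pos: [490.3, 185.1, 89.9]
tcp_rot: [3.141, 0.002, 2.576]
ft_force: [2.5, -4.1, 2.6]
opening: 0.211
grip_force: 30.0
```

Run:
```python
from cell import env
import cv2,numpy as np
o=np.zeros((600,800,3),np.uint8)
from h import *
for i,n in enumerate(("scene","side")):
    p=proj(cal[n],[495,180,70])[0].astype(int);im=env.read_camera(n)
    c=im[p[1]-60:p[1]+40,p[0]-40:p[0]+40];o[:500,400*i:400*i+400]=cv2.resize(c,None,fx=5,fy=5,interpolation=cv2.INTER_CUBIC);print(n,p-[40,60])
cv2.imwrite("pics/t1.png",o)
s=env.state();print(s["eef_pos"],s["ft_force"],s["moment"])
```

```text
scene [231 190]
side [311 217]
[490.33180885 185.09928617  89.8559175 ] [ 3.16778826 -4.29995591  2.64353212] [-0.70461225 -0.90201627 -0.04776669]
```

View pics/t1.png

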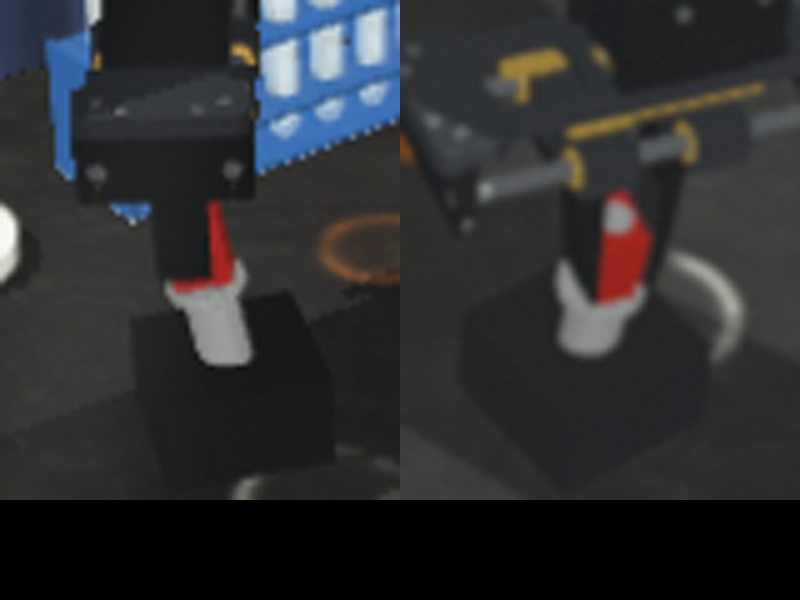

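>>> step_arm(
  plan=[
    [[0, 0, -8, 0, -1], [0, 0, -20, 0, -1], [0, 0, -45, 0, -1], [0, 0, -75, 0, -1], [-20, -20, -100, -4, -1], [-45, -45, -120, -9, -1], [-70, -70, -124, -14, -1], [-95, -95, -124, -19, -1]],
  ],
)

```text
t: 4.72
eef_pos: [518.9, 53.1, 215.3]
tcp_rot: [3.141, 0.002, 2.913]
ft_force: [1.1, -0.2, -1.1]
opening: 0.21
grip_force: 30.0
```

Run:
```python
from cell import env
import numpy as np
s=env.state();p=s["eef_pos"];y=s["tcp_rot"][2];d=np.array([577,-211])-p[:2]
print(p,np.degrees(y),d@[np.cos(y),np.sin(y)],d@[np.sin(y),-np.cos(y)],s["ft_force"],s["moment"],s["joints"])
```

```text
[518.89509468  53.0767211  215.29410452] 166.87627463402714 -116.54715682461025 -243.9865875161549 [ 1.0944682  -0.16016217 -1.09114907] [ 0.12290398 -0.02582143 -0.02903059] [-2.48183136e-02  3.42960418e-01  1.81058122e+00  1.63936897e-04
  9.85684883e-01 -1.36665350e+00]
```

>>> step_arm(
  plan=[
    [[-17, -35, 0, -2, -1], [-34, -71, 0, -4, -1], [-51, -107, 0, -6, -1], [-68, -143, 0, -8, -1], [-85, -178, 0, -9, -1], [-100, -210, 0, -9, -1], [-112, -234, 0, -9, -1], [-117, -244, 0, -9, -1]],
  ],
)

```text
t: 5.38
eef_pos: [575.9, -213.4, 213.0]
tcp_rot: [3.142, -0.001, 3.062]
ft_force: [-0.4, -0.1, -1.8]
opening: 0.207
grip_force: 30.0
```

>>> step_arm(
  plan=[
    [[0, 0, 0, 0, -1], [0, 0, 0, 0, -1], [0, 0, 0, 0, -1]],
  ],
)

```text
t: 5.63
eef_pos: [575.5, -208.9, 213.5]
tcp_rot: [3.141, -0.001, 3.065]
ft_force: [-0.0, 0.0, -0.8]
opening: 0.208
grip_force: 30.0
```

Run:
```python
from cell import env
import cv2,numpy as np,pickle
cal=pickle.load(open("cal0.pkl","rb"))
s=env.state();cal["w2"]=env.get_calibration("wrist");im=env.read_camera("wrist")
cv2.imwrite("pics/w2.png",cv2.resize(im[60:400,160:480],None,fx=1.76,fy=1.76,interpolation=cv2.INTER_CUBIC))
cv2.imwrite("pics/w2full.png",im)
for n in("scene","side"): cv2.imwrite(f"pics/{n}2.png",env.read_camera(n))
pickle.dump(cal,open("cal0.pkl","wb"));print(s["t"],s["eef_pos"],s["tcp_rot"],s["ft_force"],s["moment"])
```

```text
5.6333 [ 575.50815826 -208.92774756  213.50449544] [ 3.14092970e+00 -7.90921843e-04  3.06514149e+00] [-0.03151726  0.01178954 -0.83990694] [ 0.11316957 -0.05799553 -0.03083353]
```

View pics/w2.png

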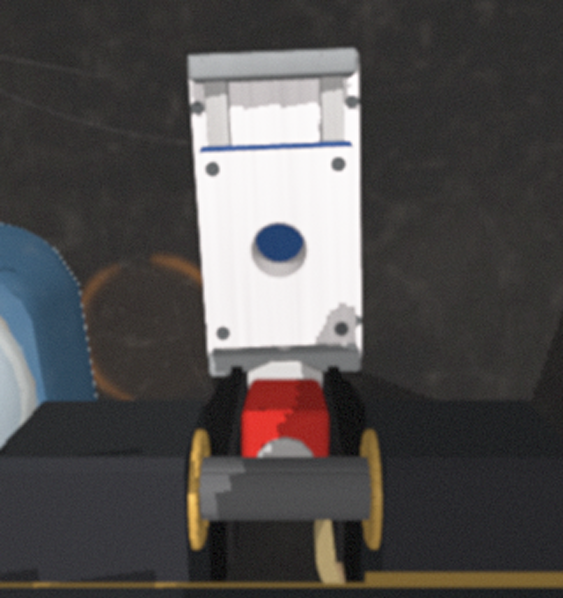

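```bash
cat >> h.py <<'E'
def pin(tcp,yaw,th,L=72.,g=18.8):
    "axes of the tilted pin; returns foot, up axis, perp (low-edge) dir"
    tx=np.array([np.cos(yaw),np.sin(yaw),0]);a=tx*np.sin(th)+np.array([0,0,np.cos(th)]);p=tx*np.cos(th)-np.array([0,0,np.sin(th)])
    return np.array(tcp)+[0,0,g]-L*a,a,p
E
python3 - <<'E'
from h import *
import cv2
np.set_printoptions(precision=1,suppress=True)
w=cal["w2"];f=lambda x,y:(160+x/1.76,60+y/1.76)
print("bore",plane(w,f(279,249),80))
q=[plane(w,f(*p),80) for p in[(212,169),(338,164),(341,328),(223,333)]];print("screws",np.mean(q,0))
for a,b in((0,3),(1,2),(1,0),(2,3)): v=q[b]-q[a];print(np.linalg.norm(v),np.degrees(np.arctan2(v[1],v[0])))
o=np.zeros((600,800,3),np.uint8);tcp=[575.5,-208.9,213.5];yaw=3.065
for i,n in enumerate(("scene","side")):
    im=cv2.imread(f"pics/{n}2.png");c=cal[n];m=proj(c,[585,-209,175])[0].astype(int)-[40,30]
    k=cv2.resize(im[m[1]:m[1]+60,m[0]:m[0]+80],None,fx=5,fy=5,interpolation=cv2.INTER_CUBIC);o[:300,400*i:400*i+400]=k
    k=k.copy();ft,a,p=pin(tcp,yaw,np.radians(14));r=np.cross(a,p);t=np.linspace(0,2*np.pi,40)
    for z,R in((0,12),(40,12),(40,18),(45,18)):
        P=np.array([ft+z*a+R*(np.cos(x)*p+np.sin(x)*r) for x in t]);cv2.polylines(k,[((proj(c,P)-m)*5).astype(int)],True,(0,255,0),1)
    o[300:,400*i:400*i+400]=k
cv2.imwrite("pics/t2.png",o)
E
```

```text
bore [ 552.5 -210.3   80. ]
screws [ 553.5 -210.6   80. ]
75.92505361569506 -2.0431007341907788
75.63578911806681 -2.1933562033022334
56.01076163751401 -92.19581430182582
55.8123878171113 -91.89913714095665
```

View pics/t2.png

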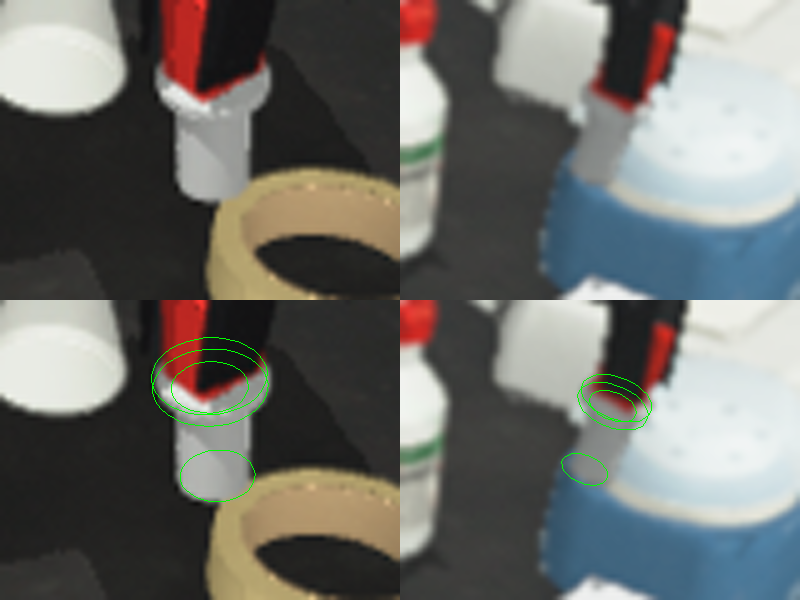

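>>> step_arm(
  plan=[
    [[15, -2, 0, -1, -1], [30, -4, 15, -2.3, -1], [35.3, -3.8, 40, -2.3, -1], [35.3, -3.8, 60, -2.3, -1], [35.3, -3.8, 70, -2.3, -1], [35.3, -3.8, 73, -2.3, -1], [35.3, -3.8, 73, -2.3, -1], [35.3, -3.8, 73, -2.3, -1]],
  ],
)

```text
t: 6.45
eef_pos: [541.0, -211.5, 141.5]
tcp_rot: [-3.141, 0.001, 3.105]
ft_force: [0.5, 0.2, -1.3]
opening: 0.209
grip_force: 30.0
```

>>> step_arm(
  plan=[
    [[0, 0, 0, 0, -1], [0, 0, 0, 0, -1]],
  ],
)

```text
t: 6.62
eef_pos: [540.9, -211.6, 141.6]
tcp_rot: [-3.141, 0.002, 3.105]
ft_force: [-1.6, 0.1, -0.8]
opening: 0.21
grip_force: 30.0
```

>>> step_arm(
  plan=[
    [[0.8, 1.5, 2, 0, -1], [0.8, 1.5, 5, 0, -1], [0.8, 1.5, 7, 0, -1], [0.8, 1.5, 8, 0, -1], [0.8, 1.5, 8, 0, -1]],
  ],
)

```text
t: 7.03
eef_pos: [539.5, -210.0, 132.3]
tcp_rot: [3.141, -0.0, 3.104]
ft_force: [0.1, -0.2, -1.5]
opening: 0.208
grip_force: 30.0
```

>>> step_arm(
  plan=[
    [[0, 0, 0.5, 0, -1], [0, 0, 1, 0, -1], [0, 0, 1.5, 0, -1], [0, 0, 1.5, 0, -1]],
  ],
)

```text
t: 7.37
eef_pos: [539.7, -210.0, 131.1]
tcp_rot: [3.142, 0.0, 3.104]
ft_force: [1.3, -0.5, -2.7]
opening: 0.211
grip_force: 30.0
```

>>> step_arm(
  plan=[
    [[0, 0, 0.5, 0, -1], [0, 0, 1, 0, -1], [0, 0, 1.5, 0, -1], [0, 0, 1.5, 0, -1]],
  ],
)

```text
t: 7.7
eef_pos: [539.6, -210.0, 129.5]
tcp_rot: [3.142, -0.0, 3.104]
ft_force: [-0.1, 0.1, -1.9]
opening: 0.213
grip_force: 30.0
```

>>> step_arm(
  plan=[
    [[0, 0, 0.5, 0, -1], [0, 0, 1, 0, -1], [0, 0, 1, 0, -1]],
  ],
)

```text
t: 7.95
eef_pos: [539.6, -210.0, 128.6]
tcp_rot: [3.142, -0.0, 3.104]
ft_force: [-0.3, -0.6, -1.2]
opening: 0.21
grip_force: 30.0
```

>>> step_arm(
  plan=[
    [[0, 0, 0.5, 0, -1], [0, 0, 1, 0, -1], [0, 0, 1.5, 0, -1], [0, 0, 1.5, 0, -1]],
  ],
)

```text
t: 8.28
eef_pos: [539.6, -210.0, 127.0]
tcp_rot: [3.142, -0.0, 3.104]
ft_force: [-0.0, 0.0, -2.1]
opening: 0.207
grip_force: 30.0
```

>>> step_arm(
  plan=[
    [[0, 0, 0.5, 0, -1], [0, 0, 1, 0, -1], [0, 0, 1.5, 0, -1], [0, 0, 1.5, 0, -1]],
  ],
)

```text
t: 8.62
eef_pos: [539.6, -210.0, 125.6]
tcp_rot: [3.142, -0.0, 3.104]
ft_force: [0.0, -0.4, -1.2]
opening: 0.21
grip_force: 30.0
```

>>> step_arm(
  plan=[
    [[-2, 0, 0, 0, -1], [-4, 0, 0, 0, -1], [-6, 0, 0, 0, -1], [-7, 0, 0, 0, -1], [-7, 0, 0, 0, -1]],
  ],
)

```text
t: 9.03
eef_pos: [545.3, -209.9, 125.5]
tcp_rot: [3.141, -0.004, 3.105]
ft_force: [-8.3, 0.8, 3.1]
opening: 0.213
grip_force: 30.0
```

>>> step_arm(
  plan=[
    [[-2, 0, 0, 0, -1], [-4, 0, 0, 0, -1], [-6, 0, 0, 0, -1], [-7, 0, 0, 0, -1], [-7, 0, 0, 0, -1]],
  ],
)

```text
t: 9.45
eef_pos: [552.4, -210.1, 125.5]
tcp_rot: [3.141, -0.004, 3.105]
ft_force: [-6.9, 0.6, 2.2]
opening: 0.206
grip_force: 30.0
```

>>> step_arm(
  plan=[
    [[-0.7, 0, 0, 0, -1], [-1.5, 0, 0, 0, -1], [-1.5, 0, 0.5, 0, -1], [-1.5, 0, 1, 0, -1], [-1.5, 0, 1.5, 0, -1], [-1.5, 0, 2, 0, -1], [-1.5, 0, 2, 0, -1]],
  ],
)

```text
t: 10.03
eef_pos: [553.7, -210.2, 123.5]
tcp_rot: [3.141, -0.004, 3.105]
ft_force: [-7.0, 0.3, 2.9]
opening: 0.205
grip_force: 30.0
```

>>> step_arm(
  plan=[
    [[0, 0, 0.7, 0, -1], [0, 0, 1.4, 0, -1], [0, 0, 2, 0, -1], [0, 0, 2, 0, -1]],
  ],
)

```text
t: 10.37
eef_pos: [553.7, -210.2, 121.4]
tcp_rot: [3.141, -0.004, 3.105]
ft_force: [-6.9, 0.1, 0.8]
opening: 0.208
grip_force: 30.0
```

>>> step_arm(
  plan=[
    [[0, 0, 0.8, 0, -1], [0, 0, 1.6, 0, -1], [0, 0, 2.4, 0, -1], [0, 0, 3.2, 0, -1], [0, 0, 4, 0, -1], [0, 0, 4, 0, -1]],
  ],
)

```text
t: 10.87
eef_pos: [553.7, -210.2, 117.4]
tcp_rot: [3.141, -0.004, 3.105]
ft_force: [-6.5, 0.8, 1.1]
opening: 0.21
grip_force: 30.0
```

>>> step_arm(
  plan=[
    [[0, 0, 0.8, 0, -1], [0, 0, 1.6, 0, -1], [0, 0, 2.4, 0, -1], [0, 0, 3.2, 0, -1], [0, 0, 4, 0, -1], [0, 0, 4, 0, -1]],
  ],
)

```text
t: 11.37
eef_pos: [553.7, -210.2, 113.4]
tcp_rot: [3.141, -0.004, 3.105]
ft_force: [-7.1, -0.0, 2.5]
opening: 0.209
grip_force: 30.0
```

>>> step_arm(
  plan=[
    [[0, 0, 1, 0, -1], [0, 0, 2, 0, -1], [0, 0, 3, 0, -1], [0, 0, 4, 0, -1], [0, 0, 5, 0, -1], [0, 0, 6, 0, -1], [0, 0, 6, 0, -1]],
  ],
)

```text
t: 11.95
eef_pos: [553.7, -210.2, 107.3]
tcp_rot: [3.14, -0.004, 3.105]
ft_force: [-7.0, -0.2, -0.2]
opening: 0.211
grip_force: 30.0
```

>>> step_arm(
  plan=[
    [[0, 0, 1, 0, -1], [0, 0, 2, 0, -1], [0, 0, 3, 0, -1], [0, 0, 4, 0, -1], [0, 0, 5, 0, -1], [0, 0, 6, 0, -1], [0, 0, 6, 0, -1]],
  ],
)

```text
t: 12.53
eef_pos: [553.7, -210.2, 101.3]
tcp_rot: [3.141, -0.004, 3.105]
ft_force: [-6.2, 0.6, 0.8]
opening: 0.208
grip_force: 30.0
```

>>> step_arm(
  plan=[
    [[0, 0, 1, 0, -1], [0, 0, 2, 0, -1], [0, 0, 3, 0, -1], [0, 0, 4, 0, -1], [0, 0, 5, 0, -1], [0, 0, 5, 0, -1]],
  ],
)

```text
t: 13.03
eef_pos: [553.7, -210.2, 96.3]
tcp_rot: [3.141, -0.004, 3.105]
ft_force: [-7.0, -0.1, 0.8]
opening: 0.205
grip_force: 30.0
```

>>> step_arm(
  plan=[
    [[0, 0, 0.5, 0, -1], [0, 0, 1, 0, -1], [0, 0, 1.5, 0, -1], [0, 0, 1.5, 0, -1]],
  ],
)

```text
t: 13.37
eef_pos: [553.7, -210.2, 94.9]
tcp_rot: [3.141, -0.004, 3.105]
ft_force: [-5.9, 0.2, 2.5]
opening: 0.209
grip_force: 30.0
```

>>> step_arm(
  plan=[
    [[0, 0, 0.5, 0, -1], [0, 0, 1, 0, -1], [0, 0, 1, 0, -1]],
  ],
)

```text
t: 13.62
eef_pos: [553.7, -210.2, 93.9]
tcp_rot: [3.141, -0.004, 3.105]
ft_force: [-8.2, -0.2, 1.2]
opening: 0.212
grip_force: 30.0
```

>>> step_arm(
  plan=[
    [[0, 0, 0.4, 0, -1], [0, 0, 0.8, 0, -1], [0, 0, 0.8, 0, -1]],
  ],
)

```text
t: 13.87
eef_pos: [553.7, -210.2, 93.1]
tcp_rot: [3.141, -0.004, 3.105]
ft_force: [-7.0, 0.1, 2.5]
opening: 0.21
grip_force: 30.0
```

>>> step_arm(
  plan=[
    [[0, 0, 0.5, 0, -1], [0, 0, 0.5, 0, -1]],
  ],
)

```text
t: 14.03
eef_pos: [553.8, -210.2, 92.9]
tcp_rot: [3.141, -0.003, 3.105]
ft_force: [-7.7, 0.8, 4.4]
opening: 0.21
grip_force: 30.0
```

>>> step_arm(
  plan=[
    [[0, 0, 0.5, 0, -1], [0, 0, 0.5, 0, -1]],
  ],
)

```text
t: 14.2
eef_pos: [554.1, -210.2, 92.8]
tcp_rot: [3.141, -0.003, 3.105]
ft_force: [-6.7, 0.7, 7.5]
opening: 0.209
grip_force: 30.0
```

>>> step_arm(
  plan=[
    [[0.6, 0, 0, 0, -1], [0.6, 0, 0, 0, 0.1], [0.6, 0, 0, 0, 0.1], [0.6, 0, 0, 0, 0.1], [0.6, 0, 0, 0, 0.1], [0.6, 0, 0, 0, 0.1]],
  ],
)

```text
t: 14.7
eef_pos: [554.7, -210.6, 92.3]
tcp_rot: [-3.142, 0.0, 3.104]
ft_force: [0.3, -1.0, 0.2]
opening: 0.503
grip_force: 0.0
```

>>> step_arm(
  plan=[
    [[0, 0, -5, 0, 0.1], [0, 0, -20, 0, 0.1], [0, 0, -45, 0, 0.1], [0, 0, -80, 0, 0.1], [0, 0, -110, 0, 0.1], [0, 0, -120, 0, 0.1], [0, 0, -120, 0, 0.1], [0, 0, -120, 0, 0.1]],
  ],
)

```text
t: 15.37
eef_pos: [554.3, -210.4, 212.1]
tcp_rot: [-3.141, 0.0, 3.104]
ft_force: [-0.6, 0.1, -0.4]
opening: 0.55
grip_force: 0.0
```

Run:
```python
from cell import env
from h import *
import cv2
o=np.zeros((600,800,3),np.uint8)
for i,n in enumerate(("scene","side")):
    im=env.read_camera(n);m=proj(cal[n],[553,-210,95])[0].astype(int)-[50,45]
    k=cv2.resize(im[m[1]:m[1]+90,m[0]:m[0]+100],None,fx=4,fy=4,interpolation=cv2.INTER_CUBIC);o[:360,400*i:400*i+400]=k
cv2.imwrite("pics/f.png",o);s=env.state();print(s["t"],s["ft_force"],s["grip_force"],s["opening"])
```

```text
15.4667 [0.27068698 0.87299476 0.88410162] 0.0 0.5491000380756715
```

View pics/f.png

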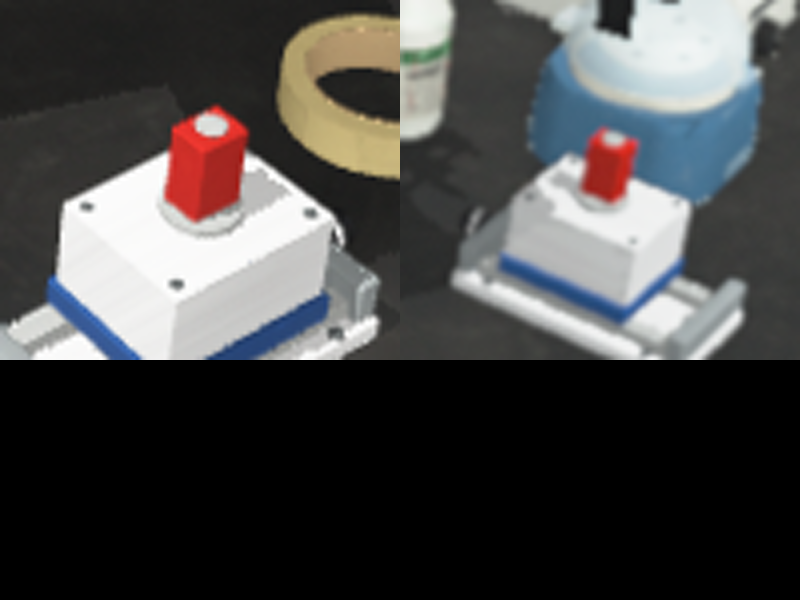

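The picture shows the pin upright with its collar flat on the block: head top at tile position (211,124) in the scene view and (612,140) in the side view. The gripper is clear of it.

```bash
python3 -c "
from cell import env
print(env.job_done())"
```

```text
the job is handed in; nothing more can be done
None
```

The pin went into the stage bore tipped about 12°, was straightened and slid home gently (about 8 N at most at the wrist in the readings), then released with its collar flat on the block; I handed the job in at about 15.5 s, and no verdict was shown.

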